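Snap the setting block back into its own sprung holder

ROBOT

A 6-joint arm with a two-finger parallel gripper is mounted at the origin on a cart in front of the work surface, level with it; the furniture and walls round the work are solid. World frame = base frame: x ahead of the robot, y to its left, z up, the work surface at z = 0. Lengths are in m, angles in degrees, forces in N, time in s.
With the tool pointing down it reaches from about 0.35 to 0.875 m from the base axis. Payload 4.2 kg.
Tool frame: the origin (TCP) lies on the mounting face of the last link; the fingertips stand 182 mm ahead of it and the grasp point (between the pads) lies 164 mm ahead of it (r.tcp_to_grasp is the distance from the TCP to the grasp point, in m); z points along the fingers, y is the line along which they close (so a half turn about z gives the same grasp; the last joint's range is limited). The gripper opens to 87 mm and grips with 3 to 60 N. Pads are 19 mm wide; open, the fingers measure 117 mm over their backs; the gripper's body (75 mm by 190 mm) begins 51 mm behind the grasp point.
Start: joints at [-52.678, 22.042, 0.453, 0, -68.411, -14.817], TCP at [0.239, -0.577, 0.405] pointing down, gripper open.
Joint ranges: [-179.83, 179.83], [-69.29, 118.12], [-61.27, 80.66], [-181.25, 117.63], [-171.15, -9.14], [-177.46, 177.46]. Speed limits (degrees/s): [159.86, 159.86, 180, 180, 180, 180].

INTERFACE

Orientations are given as a 3x3 rotation matrix whose columns are the frame's x, y, z axes.
In Python, from station import sense, eyes, r gives the robot as it stands.
- The arm moves only by the tool jog_arm, never from a script. Its argument "increments" is a list of rows, each a list of 4 numbers: the shift along the tool's x, y, z normalised to -1 to 1, where 1 is 0.02 m, then the turn about the tool's z normalised to -1 to 1, where 1 is 0.08 rad. A call has 1 to 10 rows; each row shifts and turns the commanded pose from where the row before left it, along the tool's axes as they then stand; what a row does not reach is not made up. A row lasts 1/10 s, in which the tool goes at most 50 mm and 8.59 degrees, less where a joint would pass 70% of its speed; a pose out of reach is approached as far as the arm can. A call with a number of a shift or a turn outside -1 to 1 is refused whole. A call with a gripper value outside its range is refused whole. "grip" is the finger opening in mm, from 0 to 87, set as the call begins (left out, the last holds). The fingers move at their own pace and stop on an object; the grip force is fixed at half the most. Time passes only in rows, so rows that do not move let the fingers close. It gives the time, the measured TCP pose, the force, the opening and the grip force at its end, in the units of the state.
- sense(): the state, without advancing time (a new reading comes with each control period).
- eyes.capture(name): name is "scene" or "top"; returns the picture (384x512x3 uint8, blue, green, red); there is no depth.
- eyes.get_calibration(name): a dict with "camera_matrix" (3x3 intrinsics, pixels), "R" (3x3) and "t" (3): a world point X has camera coordinates R X + t. Camera axes: x right, y down, z forward; pixel columns grow to the right and rows downward; lengths in m; the calibration is good to about 2 mm. A picture is of the moment at which its call begins. get_calibration takes no time and is no camera call.
- r.finish_job(): hands the job in; it is judged then, once.
Trained networks look in the newest picture that a camera, given by its name, has taken for a name from the list of things; names that differ only in an ending like _2 or _b are one class to them, and where a whole thing is asked for, a point or a joint stands for the part that bears it (a point fixed in the world has none). Each returns a list of dicts, best first, with "conf" (0 to 1); they miss things now and then, are a little off and sometimes report something else, mostly with a low value. They report only what shows in the picture. A call takes as long as a camera call.
- eyes.spot_in(camera, name): "centre" ([x, y, z] in m, in world coordinates, good to about 4 mm: the middle of the surface that is visible of it).
- eyes.outline_of(camera, name): "mask" (384x512 bool, what is visible of it).
The state is a dict: "time_s": time; "joints": joint angles; "joint_velocities": joint speeds; "effort": joint torques, N m; "tcp_pos": TCP position; "ee_rot": TCP orientation; "wrist_force": force on the tool from outside, world axes, zero at the start; "moment": the same for the moment, N m; "gripper_width": opening from 0.0 (shut) to 1.0 (fully open); "gripper_force": force on a finger pad.
Only numpy, scipy, OpenCV 4.12 (cv2) and the standard library are available. Lean on these libraries where they do the work, as an engineer would, in place of code of your own. Each camera call takes 0.05 s, during which the arm holds its last target. There are 200 camera calls.

TASK

The steel setting block that stands on its narrow side on the bench belongs on the board: put it back, lying flat, in its own holder, the one of its length whose label has as many dots as the block has holes. Tuck one end under the fixed keeper at the near end of the holder and press the other end down, gently, until the sprung catch snaps over it and the block is fully home. Leave the other block and the piston, spanner and pliers as they are.

Things in the scene. Friction and masses are not known exactly. Their poses are not given: they have to be found in the camera images.
- block_100: The setting block out on the bench: ground steel, 100 x 40 x 20 mm (x, y, z), two marking holes in each of its large faces, 0.4 to 0.7 kg. It starts standing on a 100 x 20 mm side, 40 mm high. Origin: centre of one large face, the other lies at z 20 mm; x along its length. Either end may lead and either large face may lie up.
- block_100_center (a point): Centre of that block (10 mm inside from either large face).
- holder_100: Home of that block, empty, on the board: grey base plate, low keeper at its -x end (nearest the robot) with a brass label of two dark dots, sprung catch at its +x end. Origin: underside of the plate, below the middle of the seated block; x from keeper to catch, z up. Plate top at z 6 mm; two black rest pads, top at z 18 mm (30 mm wide, x -51 to -19 and 28 to 48 mm).
- holder_100_keeper (a point): Middle of the keeper lip's underside at its free edge, holder x -44, z 42 mm. The lip reaches 7 mm out over the bay from the end wall (face at x -51) and is 6 mm thick: block ends go under it tilted. Low cheeks guide the block's sides, 44 mm apart, up to z 41 mm with flared tops, at x -51 to -35 and 33 to 49 mm.
- holder_100_hook (a point): Tip of the sprung catch at rest, holder x 46, z 41 mm, 26 mm wide. Its hook, underside at z 40 mm, covers the block's end by 4 mm; above the tip a 60 degree ramp rises away from the bay to z 55 mm at x 54 mm, then a flat thumb tab to x 68 mm. The block's end, pressed down on the ramp, drives the catch back. Moves with the catch.
- holder_100_seat (a point): Where the centre of the 100 mm block lies when it is home in its holder (28 mm above the holder's origin); axes as the holder's.
- holder_100_catch (a joint): Travel of that holder's sprung catch in m: 0 = sprung fully forward over the bay (its rest), up to 0.010 pushed back toward the holder's +x end. It needs about 5 mm to let the block past, 3 to 4 N along its travel (about 8 to 15 N pressing down on the block's end).
- holder_120: Holder of the same make for a 120 mm block, label of three dots, empty; everything at its ends lies 10 mm further out than in holder_100, so the 100 mm block would lie loose in it. Origin and axes alike. The holders stand 78 mm apart, middle to middle, side by side in any order.
- holder_80: Holder of the same make for an 80 mm block, label of one dot, its block at home in it. Origin and axes alike.
- block_80: Setting block of 80 x 40 x 20 mm with one hole, at home in its holder. Origin: centre of its underside, x along its length.
- board: Plywood board 200 x 250 x 18 mm (x, y, z) fixed on the bench, carrying the three holders side by side in any order. Origin: centre of its underside.
- piston: Light-metal piston, 48 mm across and 46 mm high, standing on the bench. Origin: centre of its underside.
- combination_spanner: Combination spanner, 190 mm long, 9 mm thick, lying on the bench. Origin: centre of its underside; long along y.
- pliers: Combination pliers, 167 x 66 x 15 mm, lying on the bench. Origin: centre of its underside.

How it is judged (in metres and radians):
At the end, for the whole second after the job is handed in: The 100 mm block lies in its own holder, released and at rest: its centre within 4 mm along and across and 2 mm in height of the seat, flat within 0.03 rad and in line within 0.08 rad, with the catch sprung forward over it (catch travel under 2 mm) (x of block_100_center in the frame of holder_100_seat between -0.004 and 0.004 m and y of block_100_center in the frame of holder_100_seat between -0.004 and 0.004 m and z of block_100_center in the frame of holder_100_seat between -0.002 and 0.002 m and angle between the z axis of block_100 and the z axis of holder_100, either way round below 0.03 rad and angle between the x axis of block_100 and the x axis of holder_100, either way round below 0.08 rad and value of joint holder_100_catch below 0.002 m and linear speed of block_100 below 0.02 m/s and contact force between block_100 and the fingers below 0.05 N); the robot touches nothing.
It fails at once if the block is dropped or slammed into the holder: more than 100 N on it (contact force between holder_100 and anything else above 100 N).
It fails at once if the block in the neighbouring holder is moved by more than 8 mm (distance of block_80 from where it was at the start of the episode above 0.008 m).
It fails at once if the piston, spanner or pliers are moved by more than 15 mm (distance of any of piston, combination_spanner, pliers from where it was at the start of the episode above 0.015 m).
It also fails if it takes over 58 s, if anything falls off the work surface, if the arm or the gripper's body presses on something with over 40 N, if the wrist force passes 120 N, or if a joint passes its speed limit or range.

## Working session

There is one attempt and no reset: what is moved stays moved. The work goes in short steps, Python scripts to look and compute and a tool call to move; the robot and the scene stay as the last step left them, time stands still between calls to the robot, and variables do not carry over. Pictures are saved under pics/ and viewed, at most 10 in all, crops included, and the job is handed in when it is done.

Besides the shell and the picture viewer there is one more tool, called after "Emit:" by a JSON object that holds its "method" and its "body". jog_arm: Moves the arm, as the interface text tells. Its arguments: {"type":"object","properties":{"increments":{"type":"array"},"grip":{"type":"number"}},"required":["increments"]}

```bash
mkdir -p pics; ls; python3 - <<'E'
from station import sense, eyes, r
import cv2, numpy as np
for c in ("scene","top"):
    cv2.imwrite(f"pics/{c}0.png",eyes.capture(c))
    k=eyes.get_calibration(c); print(c,k)
    for n in ["block_100","holder_100","holder_100_keeper","holder_100_hook","holder_120","holder_80","block_80","board","piston","combination_spanner","pliers"]:
        print(n,[(np.round(d["centre"],3).tolist(),round(d["conf"],2)) for d in eyes.spot_in(c,n)][:3])
s=sense();print(s)
E
```

```text
pics
scene {'camera_matrix': array([[457.02714766,   0.        , 258.08189744],
       [  0.        , 457.02714766, 193.58008211],
       [  0.        ,   0.        ,   1.        ]]), 'R': array([[ 0.73277286, -0.68005774,  0.0237784 ],
       [-0.33729009, -0.39334074, -0.85528852],
       [ 0.59099859,  0.618712  , -0.51760616]]), 't': array([-0.34048795,  0.29432057,  0.70190197])}
block_100 [([0.526, 0.203, 0.057], 0.82), ([0.502, -0.157, 0.034], 0.58)]
holder_100 [([0.53, 0.126, 0.034], 0.94), ([0.535, 0.285, 0.04], 0.8), ([0.528, 0.2, 0.048], 0.73)]
holder_100_keeper [([0.535, 0.288, 0.047], 0.75)]
holder_100_hook []
holder_120 [([0.53, 0.126, 0.034], 0.94), ([0.535, 0.285, 0.04], 0.8), ([0.528, 0.2, 0.048], 0.73)]
holder_80 [([0.53, 0.126, 0.034], 0.94), ([0.535, 0.285, 0.04], 0.8), ([0.528, 0.2, 0.048], 0.73)]
block_80 [([0.526, 0.203, 0.057], 0.82), ([0.502, -0.157, 0.034], 0.58)]
board [([0.455, 0.14, 0.017], 0.7)]
piston [([0.643, -0.175, 0.029], 0.86), ([0.524, 0.2, 0.056], 0.52)]
combination_spanner [([0.422, -0.037, 0.007], 0.62)]
pliers [([0.477, 0.439, 0.013], 0.92)]

[... 1189 characters left out ...]
2753e+01, -1.48176187e+01]), 'joint_velocities': array([-0.00447272,  0.04864608, -0.00546805, -0.12409513, -0.01438423,
       -0.00137397]), 'effort': array([ 3.11215617e-04, -3.90480888e+01,  1.87622488e+01,  4.22449216e+00,
        1.55046961e-02, -2.82029802e-06]), 'tcp_pos': array([ 0.23922864, -0.57738539,  0.40474713]), 'ee_rot': array([[-9.23859681e-01, -3.82731355e-01, -2.21081231e-05],
       [-3.82731355e-01,  9.23859681e-01,  1.93147082e-06],
       [ 1.96855691e-05,  1.02458799e-05, -1.00000000e+00]]), 'wrist_force': array([-0.2244047 ,  0.21256161,  0.22080037]), 'moment': array([ 0.06392403,  0.01219816, -0.02528442]), 'gripper_force': 0.0, 'gripper_width': 1.001216849291709}
```

```bash
python3 - <<'E'
import cv2
a=cv2.imread("pics/top0.png");b=cv2.imread("pics/scene0.png")
cv2.imwrite("pics/top0b.png",cv2.resize(a,(800,600),interpolation=cv2.INTER_CUBIC))
cv2.imwrite("pics/scene0b.png",cv2.resize(b,(800,600),interpolation=cv2.INTER_CUBIC))
E
```

```text
(no output)
```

View pics/top0b.png

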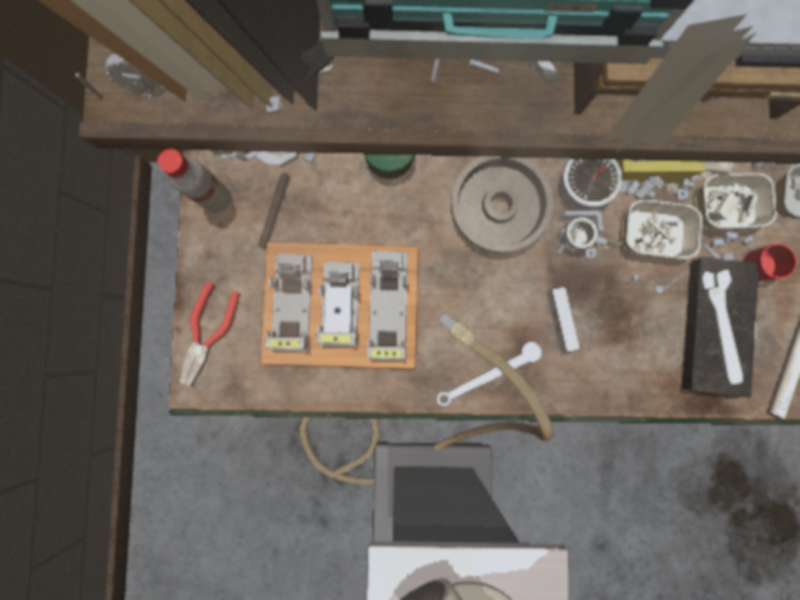

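View pics/scene0b.png

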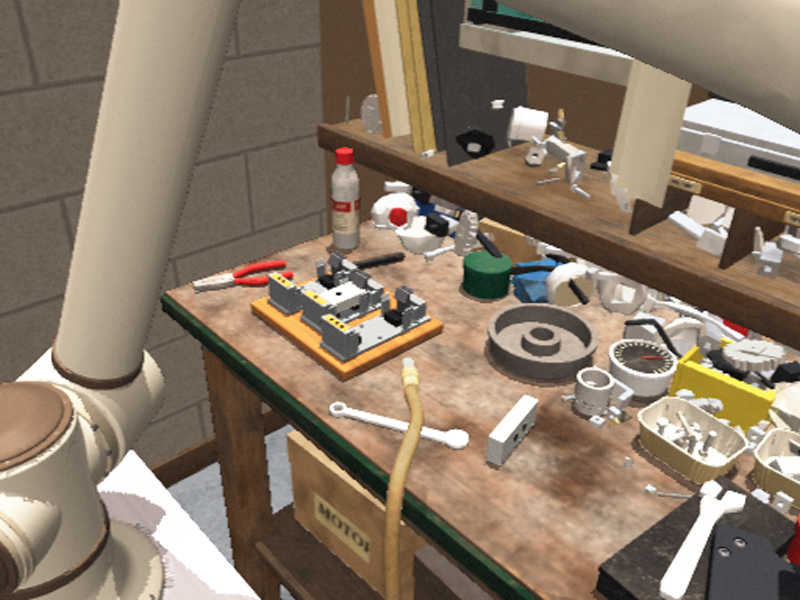

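The scene view shows the block standing at about (512,430), with the spanner to its left and the hose between. The holders run two dots (left), one dot (middle, occupied) and three dots (right). I'll measure the left holder and the block more closely.

```bash
cat > h.py <<'E'
import numpy as np, cv2
from station import sense, eyes, r
K={c:eyes.get_calibration(c) for c in("scene","top")}
def proj(c,X):
    k=K[c]; p=(np.atleast_2d(X)@k["R"].T+k["t"])@k["camera_matrix"].T; return p[:,:2]/p[:,2:]
def ray(c,uv,z):
    k=K[c]; d=k["R"].T@np.linalg.solve(k["camera_matrix"],[uv[0],uv[1],1]); o=-k["R"].T@k["t"]
    return o+d*(z-o[2])/d[2]
def tri(uvs):
    from scipy.optimize import least_squares
    return least_squares(lambda X:np.concatenate([proj(c,X)[0]-uv for c,uv in uvs.items()]),[.5,.1,.03])
E
python3 - <<'E'
from h import *
t=cv2.imread("pics/top0.png");s=cv2.imread("pics/scene0.png")
# left crop: top camera holders; right crop: scene
def crop(im,x,y,w,h,f):return cv2.resize(im[y:y+h,x:x+w],None,fx=f,fy=f,interpolation=cv2.INTER_CUBIC)
a=crop(t,164,150,50,86,7); b=crop(s,155,155,64,86,7)
cv2.imwrite("pics/c1.png",np.hstack([a,b[:a.shape[0]]]))
cv2.imwrite("pics/c2.png",np.hstack([crop(t,345,175,34,56,10),crop(s,300,245,46,56,10)]))
g=crop(t,345,175,34,56,1)
for c in("top","scene"):
    eyes.capture(c)
    for n in("block_100",):
        for m in eyes.outline_of(c,n):
            q=np.argwhere(m["mask"])[:,::-1]; print(c,n,m["conf"],cv2.minAreaRect(q.astype(np.float32)))
E
```

```text
top block_100 0.84 ((359.6470642089844, 204.08824157714844), (37.83555603027344, 11.884244918823242), 75.96376037597656)
top block_100 0.78 ((215.5, 197.0), (32.0, 17.0), 90.0)
scene block_100 0.57 ((327.6979675292969, 274.2554931640625), (17.247434616088867, 49.188499450683594), 38.990997314453125)
scene block_100 0.55 ((220.13792419433594, 189.34483337402344), (15.598407745361328, 27.11151885986328), 68.19859313964844)
```

View pics/c1.png

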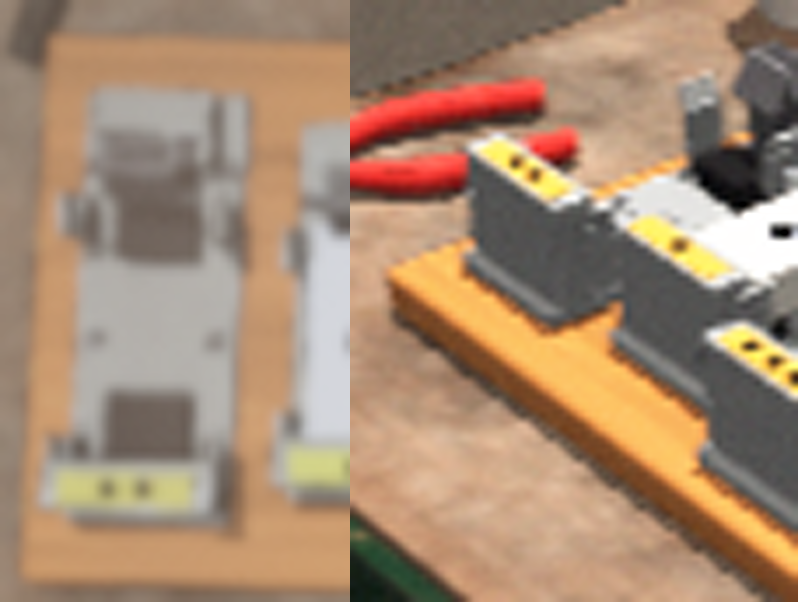

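View pics/c2.png

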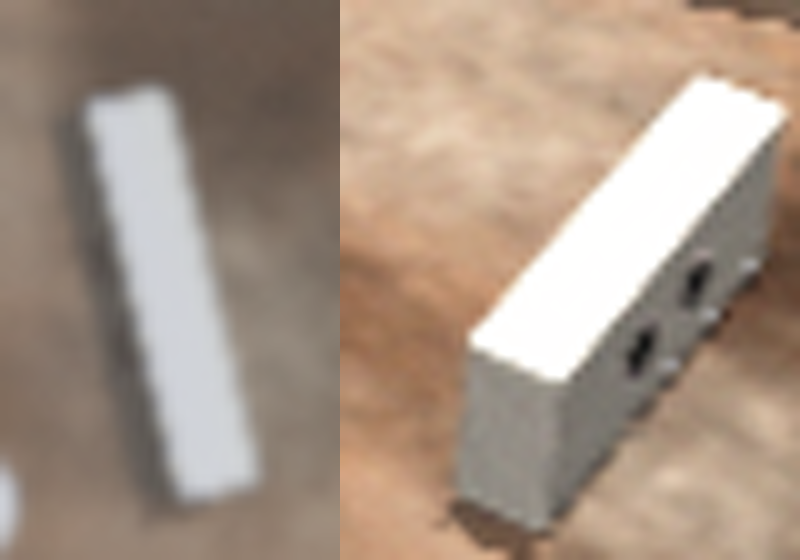

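```bash
python3 - <<'E'
from h import *
o=lambda p,f,ox,oy:((p[0]+.5)/f-.5+ox,(p[1]+.5)/f-.5+oy)
print("block top corners")
C=np.array([ray("top",o(p,10,345,175),.04) for p in[(88,100),(165,88),(258,482),(180,502)]])
S=np.array([ray("scene",o((p[0]-340,p[1]),10,300,245),.04) for p in[(700,75),(787,110),(565,380),(470,340)]])
for A in(C,S):
    print(A.round(4)[:,:2].tolist(),A.mean(0).round(4)); l=(A[0]+A[1]-A[2]-A[3])/2; print(np.linalg.norm(l),np.degrees(np.arctan2(l[1],l[0])),np.linalg.norm(A[0]-A[1]))
print("board")
B=np.array([ray("top",p,.018) for p in[o((47,37),7,164,150),o((20,580),7,164,150),o((417,247),1.5625,0,0),o((414,368),1.5625,0,0)]]);print(B.round(4),B.mean(0))
for a,b in((0,1),(1,3),(3,2),(2,0)):print(np.linalg.norm(B[a]-B[b]),np.degrees(np.arctan2(*(B[b]-B[a])[1::-1])))
print("pads")
for p in[(105,392),(197,392),(118,262),(202,262)]:print(ray("top",o(p,7,164,150),.036).round(4))
print("dots",[tri({"top":o(a,7,164,150),"scene":o((b[0]-350,b[1]),7,155,155)}).x.round(4) for a,b in(((106,489),(516,162)),((143,489),(536,174)))])
print("label@z66 ",[ray("top",o(p,7,164,150),.066).round(4) for p in((58,487),(192,489))])
for p in[(106,489),(143,489)]:print(ray("top",o(p,7,164,150),.066).round(4))
for b in((516,162),(536,174)):print(ray("scene",o((b[0]-350,b[1]),7,155,155),.066).round(4))
E
```

```text
block top corners
[[0.5629, -0.1246], [0.5663, -0.1439], [0.469, -0.166], [0.4637, -0.1467]] [ 0.5154 -0.1453  0.04  ]
0.10068542185848277 12.659813184221651 0.019570821308605674
[[0.563, -0.1259], [0.5674, -0.1448], [0.4718, -0.1672], [0.4667, -0.148]] [ 0.5172 -0.1465  0.04  ]
0.09849627588445609 13.0441866824971 0.01941691278606398
board
[[0.6324 0.338  0.018 ]
 [0.4355 0.3396 0.018 ]
 [0.6296 0.0914 0.018 ]
 [0.4326 0.0931 0.018 ]] [0.53251561 0.21552776 0.018     ]
0.19686481886999943 179.54610777807264
0.2464556069751124 -90.66801055455275
0.1969483186600929 -0.5088542934610341
0.24664423470352018 89.35152938284222
pads
[0.5026 0.3081 0.036 ]
[0.5032 0.2757 0.036 ]
[0.5487 0.3053 0.036 ]
[0.5493 0.2755 0.036 ]
dots [array([0.4694, 0.2992, 0.0673]), array([0.4695, 0.2867, 0.0678])]
label@z66  [array([0.4689, 0.3164, 0.066 ]), array([0.4691, 0.271 , 0.066 ])]
[0.4685 0.3001 0.066 ]
[0.4688 0.2876 0.066 ]
[0.4715 0.3004 0.066 ]
[0.4719 0.2887 0.066 ]
```

The holder is confirmed as the left one, with its origin at about (0.5215, 0.2925) and yaw -0.5°. The block centre is at (0.516, -0.146) with yaw 12.8°. I'll close the fingers and go to the block's left side to topple it away from the spanner.

Emit:
{"method": "jog_arm", "body": {"increments": [[0,0,0,0.7],[0,0,0,0.7],[0,0,0,0.7],[-0.91,1,0,0],[-0.91,1,0,0],[-0.91,1,0,0],[-0.91,1,0,0],[-0.91,1,0,0],[-0.91,1,0,0],[-0.91,1,0,0]], "grip": 0}}

```text
time_s: 2.4
tcp_pos: [0.3326, -0.4115, 0.4049]
ee_rot: [[-0.975, -0.223, 0.0], [-0.223, 0.975, -0.0], [-0.0, -0.0, -1.0]]
wrist_force: [1.1, 1.0, -0.4]
gripper_width: 0.176
gripper_force: 0.0
```

Emit:
{"method": "jog_arm", "body": {"increments": [[-0.91,1,0,0],[-0.91,1,0,0],[-0.91,1,0,0],[-0.91,1,0,0],[-0.91,1,0,0],[-0.91,1,0,0],[-0.91,1,0,0],[-0.91,1,0,0],[-0.91,1,0,0],[-0.91,1,0,0]]}}

```text
time_s: 3.4
tcp_pos: [0.4655, -0.1759, 0.405]
ee_rot: [[-0.975, -0.223, 0.001], [-0.223, 0.975, -0.0], [-0.001, -0.0, -1.0]]
wrist_force: [0.3, 0.6, -1.2]
gripper_width: 0.006
gripper_force: 0.0
```

Emit:
{"method": "jog_arm", "body": {"increments": [[-0.91,1,0,0],[-0.91,1,0,0],[-0.91,1,0,0],[0,0,0,0],[0,0,0,0]]}}

```text
time_s: 3.9
tcp_pos: [0.505, -0.106, 0.4047]
ee_rot: [[-0.975, -0.224, -0.0], [-0.224, 0.975, -0.0], [0.0, 0.0, -1.0]]
wrist_force: [0.1, -0.3, -0.4]
gripper_width: 0.007
gripper_force: 0.0
```

Emit:
{"method": "jog_arm", "body": {"increments": [[0,0,1,0],[0,0,1,0],[0,0,1,0],[0,0,1,0],[0,0,1,0],[0,0,1,0],[0,0,1,0],[0,0,1,0],[0,0,1,0],[0,0,0.6,0]]}}

```text
time_s: 4.9
tcp_pos: [0.5041, -0.1072, 0.2116]
ee_rot: [[-0.975, -0.221, -0.002], [-0.221, 0.975, -0.0], [0.002, 0.0, -1.0]]
wrist_force: [0.6, 0.1, 0.1]
gripper_width: 0.001
gripper_force: 0.0
```

Emit:
{"method": "jog_arm", "body": {"increments": [[0,-0.5,0,0],[0,-0.3,0,0],[0,-0.2,0,0],[0,-0.2,0,0],[0,-0.2,0,0],[0,-0.2,0,0],[0,-0.2,0,0],[0,-0.2,0,0]]}}

```text
time_s: 5.7
tcp_pos: [0.5138, -0.1457, 0.2127]
ee_rot: [[-0.975, -0.223, -0.0], [-0.223, 0.975, -0.0], [0.0, -0.0, -1.0]]
wrist_force: [-0.1, -0.6, -0.3]
gripper_width: 0.008
gripper_force: 0.0
```

```bash
python3 - <<'E'
from h import *
im=eyes.capture("scene"); cv2.imwrite("pics/s1.png",cv2.resize(im[220:330,250:390],None,fx=5,fy=5,interpolation=cv2.INTER_CUBIC))
E
```

```text
(no output)
```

View pics/s1.png

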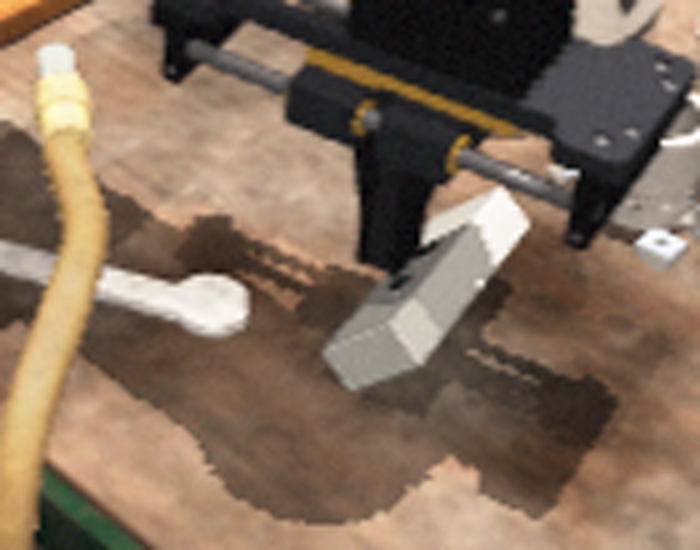

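The block is tipping over and is now past balance. I'll push a bit more, then lift and look.

Emit:
{"method": "jog_arm", "body": {"increments": [[0,-0.2,0,0],[0,-0.2,0,0],[0,0,-0.5,0],[0,0,-1,0],[0,0,-1,0],[0,1,-1,0],[0,1,-1,0],[0,1,0,0],[0,1,0,0],[0,1,0,0]], "grip": 87}}

```text
time_s: 6.75
tcp_pos: [0.493, -0.0549, 0.3038]
ee_rot: [[-0.975, -0.223, 0.001], [-0.223, 0.975, 0.0], [-0.001, -0.0, -1.0]]
wrist_force: [-0.1, -0.3, -0.7]
gripper_width: 0.831
gripper_force: 0.0
```

Emit:
{"method": "jog_arm", "body": {"increments": [[0,1,0,0],[0,1,0,0],[0,1,0,0],[0,1,0,0]]}}

```text
time_s: 7.15
tcp_pos: [0.4752, 0.0232, 0.3036]
ee_rot: [[-0.975, -0.223, 0.001], [-0.223, 0.975, 0.0], [-0.001, 0.0, -1.0]]
wrist_force: [0.2, -1.2, 0.5]
gripper_width: 1.0
gripper_force: 0.0
```

```bash
python3 - <<'E'
from h import *
im=eyes.capture("scene"); t=eyes.capture("top"); f=6
cv2.imwrite("pics/s2.png",np.hstack([cv2.resize(t[160:250,330:390],None,fx=f,fy=f,interpolation=cv2.INTER_CUBIC),cv2.resize(im[230:320,295:365],None,fx=f,fy=f,interpolation=cv2.INTER_CUBIC)]))
for m in eyes.outline_of("top","block_100"): print(m["conf"],cv2.minAreaRect(np.argwhere(m["mask"])[:,::-1].astype(np.float32)))
E
```

```text
0.79 ((369.96856689453125, 201.86965942382812), (40.492252349853516, 18.16788101196289), 76.4295654296875)
0.68 ((215.5, 197.0), (30.0, 17.0), 90.0)
```

View pics/s2.png

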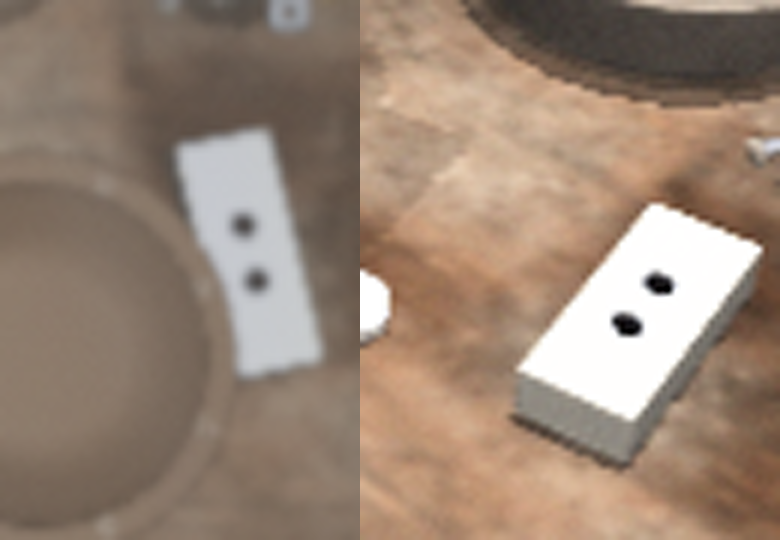

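The block lies flat with two holes up. Next I'll get its pose.

```bash
python3 - <<'E'
from h import *
o=lambda p,f,ox,oy:((p[0]+.5)/f-.5+ox,(p[1]+.5)/f-.5+oy)
S=np.array([ray("scene",o((p[0]-360,p[1]),6,295,230),.02) for p in[(655,203),(765,248),(632,420),(518,372)]])
T=np.array([ray("top",o(p,6,330,160),.02) for p in[(176,147),(270,128),(322,358),(240,378)]])
for A in(S,T):
    l=(A[0]+A[1]-A[2]-A[3])/2; w=A[0]-A[1]
    print(A[:,:2].round(4).tolist(),A.mean(0).round(4),np.linalg.norm(l),np.degrees(np.arctan2(l[1],l[0])),np.linalg.norm(w))
E
```

```text
[[0.568, -0.1462], [0.5773, -0.1852], [0.4797, -0.2062], [0.4694, -0.169]] [ 0.5236 -0.1767  0.02  ] 0.10050399248831761 12.595525486617408 0.04010378932689089
[[0.5665, -0.1447], [0.5754, -0.1849], [0.4783, -0.2056], [0.4693, -0.1708]] [ 0.5224 -0.1765  0.02  ] 0.09992618833612733 13.570312983014786 0.041186888100921144
```

Emit:
{"method": "jog_arm", "body": {"increments": [[-0.06,-1,0,0],[-0.06,-1,0,0],[-0.06,-1,0,0],[-0.06,-1,0,0],[-0.06,-1,0,0],[-0.06,-1,0,0],[0,-1,0,0],[0,-1,0,0],[0,-1,0,0],[0,-1,0,0]]}}

```text
time_s: 8.3
tcp_pos: [0.527, -0.1727, 0.303]
ee_rot: [[-0.975, -0.222, 0.0], [-0.222, 0.975, -0.0], [-0.0, -0.0, -1.0]]
wrist_force: [0.5, 1.4, -0.1]
gripper_width: 1.001
gripper_force: 0.0
```

Emit:
{"method": "jog_arm", "body": {"increments": [[0,-0.3,0,0],[0,0,1,0],[0,0,1,0],[0,0,1,0],[0,0,1,0],[0,0,0.5,0],[0,0,0.5,0],[0,0,0.4,0],[0,0,0.4,0],[0,0,0,0]]}}

```text
time_s: 9.3
tcp_pos: [0.5282, -0.1768, 0.186]
ee_rot: [[-0.975, -0.223, -0.002], [-0.223, 0.975, 0.0], [0.001, 0.001, -1.0]]
wrist_force: [-0.3, 0.1, -0.7]
gripper_width: 0.998
gripper_force: 0.0
```

Emit:
{"method": "jog_arm", "body": {"increments": [[0,0,0,0],[0,0,0,0],[0,0,0,0],[0,0,0,0],[0,0,0,0],[0,0,0,0],[0,0,0,0],[0,0,0,0]], "grip": 30}}

```text
time_s: 10.1
tcp_pos: [0.5283, -0.1765, 0.1868]
ee_rot: [[-0.975, -0.223, -0.0], [-0.223, 0.975, 0.001], [0.0, 0.001, -1.0]]
wrist_force: [-0.8, 3.3, 1.6]
gripper_width: 0.453
gripper_force: 30.0
```

Emit:
{"method": "jog_arm", "body": {"increments": [[0,0,-0.5,0],[0,0,-1,0],[0,0,-1,0],[0,0,-1,0],[0,0,-1,0],[0,0,-1,0],[0,0,-0.5,0],[0,0,0,0]]}}

```text
time_s: 10.9
tcp_pos: [0.5283, -0.177, 0.3076]
ee_rot: [[-0.975, -0.223, 0.002], [-0.223, 0.975, 0.0], [-0.002, -0.0, -1.0]]
wrist_force: [-0.1, -0.4, -6.5]
gripper_width: 0.453
gripper_force: 30.0
```

```bash
python3 - <<'E'
from h import *
im=eyes.capture("scene"); f=6
cv2.imwrite("pics/s3.png",cv2.resize(im[170:270,270:390],None,fx=f,fy=f,interpolation=cv2.INTER_CUBIC))
E
```

```text
(no output)
```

View pics/s3.png

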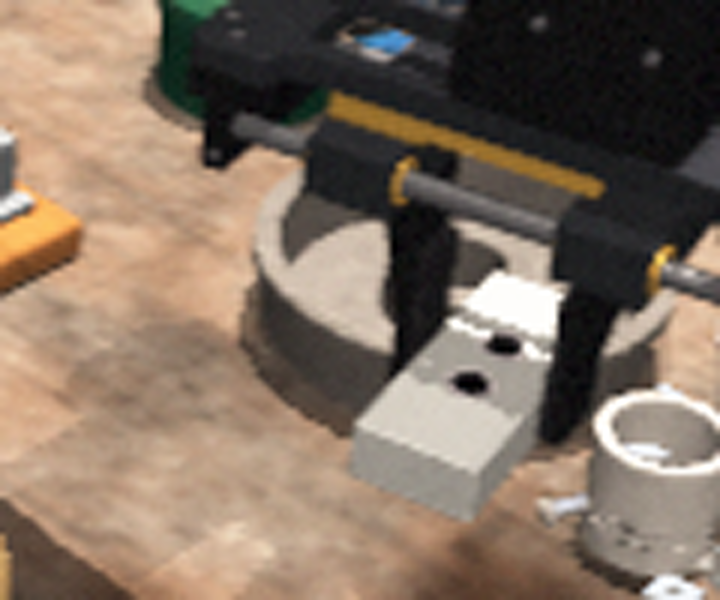

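```bash
python3 - <<'E'
from h import *
from scipy.optimize import least_squares
f=6
px=np.array([(357,428),(475,470),(500,272),(350,475),(468,520)])
uv=(px+.5)/f-.5+[270,170]
# block coords: x along (far +), y left, z from mid
M=np.array([(-.05,.02,.01),(-.05,-.02,.01),(.05,.02,.01),(-.05,.02,-.01),(-.05,-.02,-.01)])
def pts(p):
    a,b=np.radians(p[3]),np.radians(p[4])
    x=np.array([np.cos(a)*np.cos(b),np.sin(a)*np.cos(b),np.sin(b)]);y=np.array([-np.sin(a),np.cos(a),0]);z=np.cross(x,y)
    return p[:3]+M@np.array([x,y,z])
s=least_squares(lambda p:(proj("scene",pts(p))-uv).ravel(),[.523,-.177,.13,12.8,0]);print(s.x.round(4),s.fun.round(1))
E
```

```text
[ 0.5605 -0.1554  0.1011 11.6434  2.2876] [ 0.1 -0.6 -0.1  0.4 -0.2 -0.   0.4 -0.2 -0.1  0.4]
```

The block is held essentially flat. I'll carry it over to the holder.

Emit:
{"method": "jog_arm", "body": {"increments": [[0,0,0,0.75],[0,0,0,0.75],[0,0,0,0.75],[0,0,0,0.68],[0,0.5,0,0],[-0.19,1,0,0],[0,1,0,0],[0,1,0,0],[0,1,0,0],[0,1,0,0]]}}

```text
time_s: 11.95
tcp_pos: [0.5327, -0.0656, 0.3055]
ee_rot: [[-1.0, 0.009, -0.003], [0.009, 1.0, 0.0], [0.003, 0.0, -1.0]]
wrist_force: [0.6, 0.0, -6.4]
gripper_width: 0.459
gripper_force: 30.0
```

Emit:
{"method": "jog_arm", "body": {"increments": [[0,1,0,0],[0,1,0,0],[0,1,0,0],[0,1,0,0],[0,1,0,0],[0,1,0,0],[0,1,0,0],[0,1,0,0],[0,1,0,0],[0,1,0,0]]}}

```text
time_s: 12.95
tcp_pos: [0.5345, 0.1343, 0.3055]
ee_rot: [[-1.0, 0.008, -0.002], [0.008, 1.0, -0.001], [0.002, -0.001, -1.0]]
wrist_force: [-0.3, -0.9, -7.3]
gripper_width: 0.452
gripper_force: 30.0
```

Emit:
{"method": "jog_arm", "body": {"increments": [[0,1,0,0],[0,1,0,0],[0,1,0,0],[0,1,0,0],[0,1,0,0],[0,1,0,0],[0,1,0,0],[0,0.8,0,0],[0,0.2,0,0],[0,0,0,0]]}}

```text
time_s: 13.95
tcp_pos: [0.5366, 0.2939, 0.3065]
ee_rot: [[-1.0, 0.009, -0.0], [0.009, 1.0, -0.0], [0.0, -0.0, -1.0]]
wrist_force: [0.0, -0.6, -7.7]
gripper_width: 0.455
gripper_force: 30.0
```

Emit:
{"method": "jog_arm", "body": {"increments": [[0,0,1,0],[0,0,0.7,0],[0,0,0.3,0],[0,0,0.1,0],[0,0,0.1,0],[0,0,0.1,0],[0,0,0,0]]}}

```text
time_s: 14.65
tcp_pos: [0.5368, 0.2931, 0.2611]
ee_rot: [[-1.0, 0.01, 0.0], [0.01, 1.0, 0.0], [-0.0, 0.0, -1.0]]
wrist_force: [0.4, 0.4, -6.5]
gripper_width: 0.454
gripper_force: 30.0
```

Emit:
{"method": "jog_arm", "body": {"increments": [[0,0,0.1,0],[0,0,0.1,0],[0,0,0.1,0]]}}

```text
time_s: 14.95
tcp_pos: [0.5369, 0.2933, 0.2562]
ee_rot: [[-1.0, 0.009, 0.002], [0.009, 1.0, 0.001], [-0.002, 0.001, -1.0]]
wrist_force: [-2.9, -0.3, 0.4]
gripper_width: 0.46
gripper_force: 30.0
```

Contact came where expected. I'll keep pivoting on the tab.

Emit:
{"method": "jog_arm", "body": {"increments": [[0,0,0.1,0],[0,0,0.1,0]]}}

```text
time_s: 15.15
tcp_pos: [0.5367, 0.2933, 0.2512]
ee_rot: [[-1.0, 0.009, 0.001], [0.009, 1.0, 0.001], [-0.001, 0.001, -1.0]]
wrist_force: [-2.7, -0.8, 0.2]
gripper_width: 0.457
gripper_force: 30.0
```

Emit:
{"method": "jog_arm", "body": {"increments": [[0,0,0.1,0],[0,0,0.1,0]]}}

```text
time_s: 15.35
tcp_pos: [0.5368, 0.2933, 0.2467]
ee_rot: [[-1.0, 0.009, 0.0], [0.009, 1.0, 0.0], [-0.0, 0.0, -1.0]]
wrist_force: [-3.0, 1.1, 0.8]
gripper_width: 0.454
gripper_force: 30.0
```

```bash
python3 - <<'E'
from h import *
im=eyes.capture("scene"); t=eyes.capture("top"); f=6
cv2.imwrite("pics/s4.png",cv2.resize(im[125:220,155:275],None,fx=f,fy=f,interpolation=cv2.INTER_CUBIC))
E
```

```text
(no output)
```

View pics/s4.png

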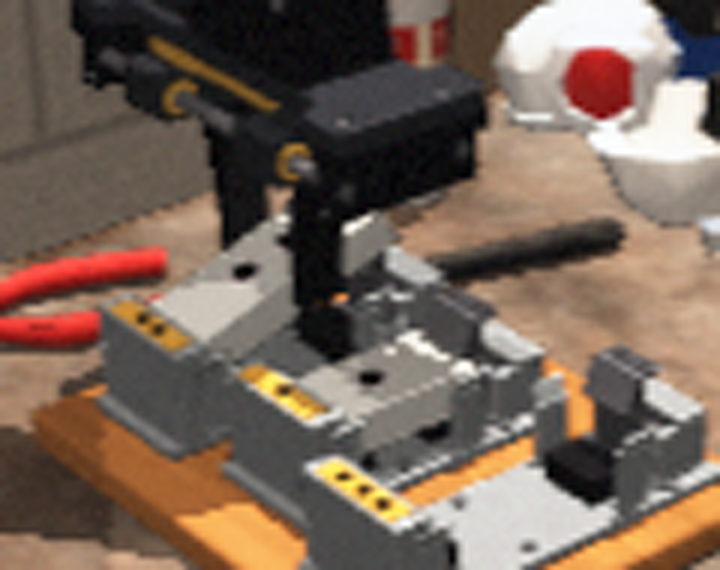

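The tilt is working: keeper end low in the bay, catch end up on the tab. I'll lower further until the keeper end touches its pad.

Emit:
{"method": "jog_arm", "body": {"increments": [[0,0,0.1,0],[0,0,0.1,0]]}}

```text
time_s: 15.65
tcp_pos: [0.5369, 0.2933, 0.243]
ee_rot: [[-1.0, 0.009, 0.001], [0.009, 1.0, 0.0], [-0.001, 0.0, -1.0]]
wrist_force: [-5.9, 0.0, 11.5]
gripper_width: 0.455
gripper_force: 30.0
```

Emit:
{"method": "jog_arm", "body": {"increments": [[0,0,0.08,0],[0,0,0,0]]}}

```text
time_s: 15.85
tcp_pos: [0.537, 0.2933, 0.2431]
ee_rot: [[-1.0, 0.009, 0.002], [0.009, 1.0, 0.0], [-0.002, 0.0, -1.0]]
wrist_force: [-6.1, -0.6, 7.8]
gripper_width: 0.456
gripper_force: 30.0
```

Emit:
{"method": "jog_arm", "body": {"increments": [[0,0,-0.05,0],[0.1,0,0,0],[0.1,0,0,0],[0.1,0,0,0]]}}

```text
time_s: 16.25
tcp_pos: [0.5317, 0.2935, 0.2426]
ee_rot: [[-1.0, 0.009, 0.004], [0.009, 1.0, 0.002], [-0.004, 0.002, -1.0]]
wrist_force: [4.5, 0.1, 0.7]
gripper_width: 0.456
gripper_force: 30.0
```

Emit:
{"method": "jog_arm", "body": {"increments": [[0.1,0,0,0],[0.1,0,0,0]]}}

```text
time_s: 16.45
tcp_pos: [0.5273, 0.2935, 0.2423]
ee_rot: [[-1.0, 0.009, 0.002], [0.009, 1.0, 0.001], [-0.002, 0.001, -1.0]]
wrist_force: [4.1, 0.8, 0.3]
gripper_width: 0.455
gripper_force: 30.0
```

Emit:
{"method": "jog_arm", "body": {"increments": [[0.08,0,0,0],[0.05,0,0,0]]}}

```text
time_s: 16.65
tcp_pos: [0.5249, 0.2936, 0.2425]
ee_rot: [[-1.0, 0.009, 0.003], [0.009, 1.0, 0.001], [-0.003, 0.001, -1.0]]
wrist_force: [9.1, -1.7, -0.7]
gripper_width: 0.46
gripper_force: 30.0
```

Emit:
{"method": "jog_arm", "body": {"increments": [[0.08,0,0,0],[0,0,0,0]]}}

```text
time_s: 16.85
tcp_pos: [0.5243, 0.2935, 0.2428]
ee_rot: [[-1.0, 0.008, 0.006], [0.008, 1.0, 0.002], [-0.006, 0.002, -1.0]]
wrist_force: [11.9, -1.9, -1.2]
gripper_width: 0.452
gripper_force: 30.0
```

The end is tucked against the wall. I'll back off 1 mm and press down in steps with the block still held.

Emit:
{"method": "jog_arm", "body": {"increments": [[-0.1,0,0,0],[0,0,0.08,0],[0,0,0.08,0]]}}

```text
time_s: 17.15
tcp_pos: [0.5258, 0.2937, 0.2403]
ee_rot: [[-1.0, 0.008, 0.004], [0.008, 1.0, 0.001], [-0.004, 0.001, -1.0]]
wrist_force: [8.6, -2.3, 5.0]
gripper_width: 0.453
gripper_force: 30.0
```

Emit:
{"method": "jog_arm", "body": {"increments": [[0,0,0.08,0],[0,0,0.08,0]]}}

```text
time_s: 17.35
tcp_pos: [0.5261, 0.2938, 0.2387]
ee_rot: [[-1.0, 0.007, 0.006], [0.007, 1.0, 0.002], [-0.006, 0.002, -1.0]]
wrist_force: [3.6, -1.7, 14.5]
gripper_width: 0.456
gripper_force: 30.0
```

Emit:
{"method": "jog_arm", "body": {"increments": [[0,0,0.05,0],[0,0,0.05,0]]}}

```text
time_s: 17.55
tcp_pos: [0.5263, 0.2938, 0.2378]
ee_rot: [[-1.0, 0.007, 0.007], [0.007, 1.0, 0.002], [-0.007, 0.002, -1.0]]
wrist_force: [4.8, -4.0, 17.3]
gripper_width: 0.455
gripper_force: 30.0
```

Grip at this height must open only slightly, because the neighbouring block is close. I'll release to 50 mm and rise.

Emit:
{"method": "jog_arm", "body": {"increments": [[0,0,-0.1,0],[0,0,0,0],[0,0,0,0],[0,0,-0.5,0],[0,0,-1,0],[0,0,-1,0],[0,0,-1,0],[0,0,0,0]], "grip": 50}}

```text
time_s: 18.35
tcp_pos: [0.525, 0.2938, 0.3091]
ee_rot: [[-1.0, 0.009, 0.005], [0.009, 1.0, 0.004], [-0.005, 0.004, -1.0]]
wrist_force: [-0.2, 0.2, -0.1]
gripper_width: 0.574
gripper_force: 0.0
```

```bash
python3 - <<'E'
from h import *
im=eyes.capture("scene"); t=eyes.capture("top"); f=6
cv2.imwrite("pics/s5.png",cv2.resize(im[125:220,155:275],None,fx=f,fy=f,interpolation=cv2.INTER_CUBIC))
print(sense()["wrist_force"])
E
```

```text
[-0.24633383 -0.76206405 -1.37958765]
```

View pics/s5.png

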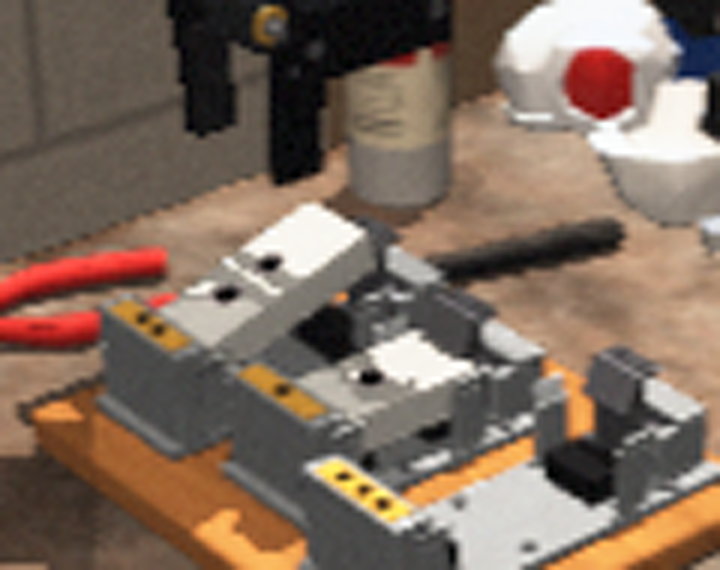

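The block is tucked and leaning on the ramp. I'll close the fingers and move over the catch end.

Emit:
{"method": "jog_arm", "body": {"increments": [[-0.5,0,0,0],[-0.5,0,0,0],[-0.3,0,0,0],[0,0,0,0],[0,0,0,0],[0,0,0.5,0],[0,0,0.5,0],[0,0,0.5,0],[0,0,0.3,0],[0,0,0,0]], "grip": 0}}

```text
time_s: 19.45
tcp_pos: [0.5502, 0.2928, 0.2681]
ee_rot: [[-1.0, 0.01, -0.002], [0.01, 1.0, -0.002], [0.002, -0.002, -1.0]]
wrist_force: [-0.1, -0.2, -0.5]
gripper_width: 0.004
gripper_force: 0.0
```

Emit:
{"method": "jog_arm", "body": {"increments": [[0,0,0.15,0],[0,0,0.15,0],[0,0,0.1,0],[0,0,0.1,0]]}}

```text
time_s: 19.85
tcp_pos: [0.5512, 0.2933, 0.2613]
ee_rot: [[-1.0, 0.009, 0.003], [0.009, 1.0, 0.002], [-0.003, 0.002, -1.0]]
wrist_force: [-0.4, -1.0, 6.0]
gripper_width: 0.003
gripper_force: 2.7
```

Emit:
{"method": "jog_arm", "body": {"increments": [[0,0,0.1,0],[0,0,0.1,0],[0,0,0.1,0]]}}

```text
time_s: 20.15
tcp_pos: [0.5504, 0.2929, 0.2536]
ee_rot: [[-1.0, 0.01, -0.0], [0.01, 1.0, 0.0], [0.0, 0.0, -1.0]]
wrist_force: [-0.1, -0.2, 0.8]
gripper_width: 0.003
gripper_force: 0.0
```

Emit:
{"method": "jog_arm", "body": {"increments": [[0,0,0.1,0],[0,0,0.1,0],[0,0,0.1,0]]}}

```text
time_s: 20.45
tcp_pos: [0.5504, 0.2929, 0.2472]
ee_rot: [[-1.0, 0.01, -0.001], [0.01, 1.0, -0.0], [0.001, -0.0, -1.0]]
wrist_force: [0.1, 0.4, 0.8]
gripper_width: 0.007
gripper_force: 0.0
```

Emit:
{"method": "jog_arm", "body": {"increments": [[0,0,0.1,0],[0,0,0.1,0],[0,0,0.1,0]]}}

```text
time_s: 20.75
tcp_pos: [0.5505, 0.293, 0.2415]
ee_rot: [[-1.0, 0.01, -0.0], [0.01, 1.0, -0.0], [0.0, -0.0, -1.0]]
wrist_force: [0.3, 0.4, -0.8]
gripper_width: 0.008
gripper_force: 0.0
```

Emit:
{"method": "jog_arm", "body": {"increments": [[0,0,0.05,0],[0,0,0.05,0],[0,0,0,0]]}}

```text
time_s: 21.05
tcp_pos: [0.5505, 0.293, 0.2396]
ee_rot: [[-1.0, 0.01, -0.0], [0.01, 1.0, -0.0], [0.0, -0.0, -1.0]]
wrist_force: [-0.6, -0.4, -0.6]
gripper_width: 0.005
gripper_force: 0.0
```

Emit:
{"method": "jog_arm", "body": {"increments": [[0,0,0.1,0],[0,0,0.1,0],[0,0,0,0]]}}

```text
time_s: 21.35
tcp_pos: [0.5506, 0.2932, 0.2386]
ee_rot: [[-1.0, 0.008, 0.001], [0.008, 1.0, 0.0], [-0.001, 0.0, -1.0]]
wrist_force: [-4.7, -1.9, 12.3]
gripper_width: 0.001
gripper_force: 6.2
```

Emit:
{"method": "jog_arm", "body": {"increments": [[0,0,0.1,0],[0,0,0.05,0],[0,0,0,0]]}}

```text
time_s: 21.65
tcp_pos: [0.5505, 0.2932, 0.2385]
ee_rot: [[-1.0, 0.008, 0.002], [0.008, 1.0, 0.0], [-0.002, 0.0, -1.0]]
wrist_force: [-9.1, -2.6, 25.8]
gripper_width: 0.008
gripper_force: 12.6
```

Emit:
{"method": "jog_arm", "body": {"increments": [[0,0,-0.5,0],[0,0,-1,0],[0,0,-1,0],[0,0,-1,0],[0,0,-1,0],[0,0,-1,0],[0.5,-0.5,-1,0],[1,-1,-1,0],[1,-1,0,0],[1,-1,0,0]]}}

```text
time_s: 22.65
tcp_pos: [0.4792, 0.223, 0.3834]
ee_rot: [[-1.0, 0.01, 0.001], [0.01, 1.0, 0.001], [-0.001, 0.001, -1.0]]
wrist_force: [-0.1, -0.3, 0.0]
gripper_width: 0.008
gripper_force: 0.0
```

Emit:
{"method": "jog_arm", "body": {"increments": [[0,-1,0,0],[0,-1,0,0],[0,-1,0,0],[0,-1,0,0],[0,-1,0,0],[0,-1,0,0],[0,0,0,0]]}}

```text
time_s: 23.35
tcp_pos: [0.479, 0.1018, 0.3827]
ee_rot: [[-1.0, 0.012, -0.0], [0.012, 1.0, -0.0], [0.0, -0.0, -1.0]]
wrist_force: [0.5, 0.2, -0.4]
gripper_width: 0.007
gripper_force: 0.0
```

```bash
python3 - <<'E'
from h import *
im=eyes.capture("scene"); t=eyes.capture("top"); f=6
cv2.imwrite("pics/s6.png",np.hstack([cv2.resize(t[145:235,165:215],None,fx=f,fy=f,interpolation=cv2.INTER_CUBIC),cv2.resize(im[140:230,160:240],None,fx=f,fy=f,interpolation=cv2.INTER_CUBIC)]))
print(sense()["wrist_force"],sense()["tcp_pos"])
E
```

```text
[0.87175007 0.03694431 0.70072076] [0.479235   0.10331723 0.3828022 ]
```

View pics/s6.png

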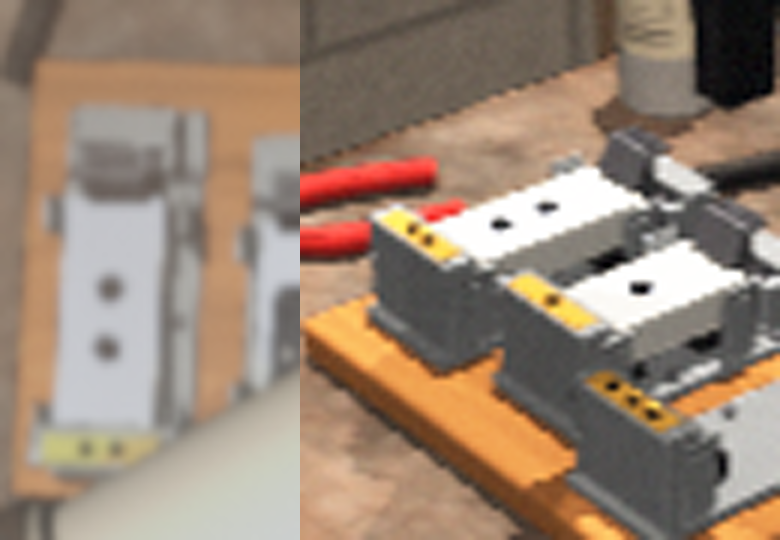

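The block lies flat under both the keeper and the catch, the same way as its neighbour in holder_80. The bottomed height also matches the seat, so I'll hand it in.

```bash
python3 -c "
from h import *
print(r.finish_job())"
```

```text
the job is handed in; nothing more can be done
None
```

I put the 100 mm block in its two-dot holder. In the last picture it lies flat, tucked under the keeper with the catch over its other end. I've handed the job in at about 23 s on the robot's clock; the hand-in gave no verdict.

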